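# Prime the humidifier, then hold its cap at the half-way bleed position

### The job

Bleed the humidifier: first push its sprung priming lever down to the stop and let it spring all the way back up, then take the cap from its coaster by the upright fin and fit it straight down into the humidifier's bayonet mouth until it sits flush. Twist it clockwise (seen from above) half-way, 45 degrees, to the small studs on the rim, never on to the lock ridges at 90 degrees, and finish still gripping the cap there, because a spring turns it back if it is let go. Do not shift the amber jar, the toothpick holder or the empty coaster.

Things in the scene. Friction and masses are not known exactly. Their poses are not given: they have to be found in the camera images.
- mouth (a point): Centre of the mouth of the fixed white ceramic humidifier (128 mm wide), in the plane of its rim (92 mm across), 100 mm above the table; z up. The mouth is a 35 mm round hole in an 8 mm thick rim with two bayonet slots, 14 mm wide, running out to 30 mm from the centre along this frame's +x and -x. Rim marks, clockwise from the slots: small studs at 45 degrees, longer ridges (lock) at 90.
- cap_center (a point): Loose white bayonet cap, point on its axis 30 mm above its foot, z up; stands on coaster_a. Spigot 30 mm across, 20 mm high, tapered, at its foot two lugs (a round bar 52 mm along x, 10 thick); flange 68 mm across, 20 to 25 mm up; grip fin 50 mm along x, 14 mm thick, 25 to 59 mm up; 110 g. A half turn makes no difference. Seated: x along the slots, flange on the rim, this point 10 mm above the mouth.
- collar (a joint): Turn of the sprung collar under the rim that the cap's lugs drive: 0 at rest (lined up with the slots), growing to 1.57 rad clockwise from above. The lugs have up to about 0.14 rad of play before they push it, so it lags the cap by that much. Its return spring takes about 0.08 N m at half-way. The lock clicks at 1.25.
- lever (a joint): Priming lever of the humidifier: 0 at rest (up), 0.6 rad pressed to its stop. The spring returns it; about 5 N on the cross bar reaches the stop.
- lever_bar (a point): Middle of the steel cross bar (16 mm thick, 50 mm long along the mouth's y) at the free end of the priming lever, 80 mm from its hinge. The lever points to the mouth's -x, rising 0.5 rad at rest and 0.1 rad below level at the stop: the bar's centre goes from 116 to 70 mm above the table and 10 mm further from the hinge.
- lever_hinge (a point): Hinge of the priming lever, 78 mm above the table, 97 mm from the mouth's centre towards the mouth's +y, on the pump block (50 x 40 mm, 86 mm high with the lever's bearings). Axes as the mouth's.
- jar: Bystander: amber glass jar with clip-on lid, 76 mm across, 112 mm high; origin at the centre of its underside.
- pick_holder: Bystander: white plastic toothpick holder with push top, 48 mm across, 78 mm high; origin at the centre of its underside.
- coaster_a: Steel coaster, 90 mm across, 5 mm thick, under the cap; origin at the centre of its underside.
- coaster_b: Bystander: the empty steel coaster, 90 mm across, 5 mm thick; origin at the centre of its underside.
Not all that is in view belongs to the job. Leave any pink look-alike of the part that bears cap_center alone.

How it is judged:
By the outcome, as a careful person would: the job done as asked, in the order asked, and still so for the second after the job is handed in, while the arm keeps its last pose, push and grip.
It also fails if it takes over 61 s, if anything falls off the work surface, if the arm or the gripper's body presses on something with over 40 N, if the wrist force passes 120 N, or if a joint passes its speed limit or range.

### The arm

A 7-joint arm with a two-finger parallel gripper is mounted at the origin on the work surface. World frame = base frame: x ahead of the robot, y to its left, z up, the work surface at z = 0. Lengths are in m, angles in rad, forces in N, time in s.
With the tool pointing down it reaches from about 0.35 to 0.9 m from the base axis. Payload 8.1 kg.
Tool frame: the origin (TCP) lies midway between the tips of the shut fingers; the grasp point (between the pads) lies 19 mm behind it; z points along the fingers, y is the line along which they close (so a half turn about z gives the same grasp; the last joint's range is limited). The gripper opens to 92 mm and grips with 3 to 60 N. Pads are 19 mm wide; open, the fingers measure 130 mm over their backs; the gripper's body (75 mm by 190 mm) begins 47 mm behind the grasp point.
Start: joints at [1.17, 0.434, 0.025, 1.573, -0.012, 1.134, -0.075], TCP at [0.183, -0.598, 0.227] pointing down, gripper open.
Joint ranges: [-2.62, 2.62], [-0.44, 2.09], [-1.27, 1.32], [0.08, 2.57], [-1.32, 4.46], [0.12, 2], [-2.74, 2.74]. Speed limits (rad/s): [2.22, 2.22, 3.01, 3.01, 3.14, 3.14, 3.14].

### API

Orientations are given as a unit quaternion [w, x, y, z].
In Python, from bench import ctrl, optics, finder gives the robot as it stands.
- The arm moves only by the tool jog_arm, never from a script. Its argument "commands" is text: rows parted by semicolons, each of 7 numbers parted by spaces: the shift along the tool's x, y, z in cm, then the turn, a rotation vector about the tool's x, y, z in rad, then the opening, from -1 (shut) to 1 (fully open). In form: dx dy dz wx wy wz jaw; .... A call has 1 to 10 rows; each row shifts and turns the commanded pose from where the row before left it, along the tool's axes as they then stand; what a row does not reach is not made up. A row lasts 1/8 s, in which the tool goes at most 62.5 mm and 10.7 degrees, less where a joint would pass 70% of its speed; a pose out of reach is approached as far as the arm can. A call is refused whole if a number of a shift passes 6.25 or a number of a turn 0.188, either way. A call with a gripper value outside its range is refused whole. The fingers move at their own pace and stop on an object; the grip force is fixed at half the most. Time passes only in rows, so rows that do not move let the fingers close. It gives the time, the measured TCP pose, the force, the opening and the grip force at its end, in the units of the state.
- ctrl.get_state(): the state, without advancing time (a new reading comes with each control period).
- optics.snapshot(name): name is "scene" or "top" or "wrist"; returns the picture (384x512x3 uint8, red, green, blue); there is no depth.
- optics.get_calibration(name): a dict with "mtx" (3x3 intrinsics, pixels), "eye" and "attitude" of the camera in the world; the wrist camera has in their place "hand_eye" (4x4, takes a point from camera to tool coordinates, whose origin is the TCP and whose axes are the flange's). Camera axes: x right, y down, z forward; pixel columns grow to the right and rows downward; lengths in m; the calibration is good to about 2 mm. A picture is of the moment at which its call begins: read the wrist's pose just before it. get_calibration takes no time and is no camera call.
- ctrl.sign_off(): hands the job in; it is judged then, once.
Trained networks look in the newest picture that a camera, given by its name, has taken for a name from the list of things; names that differ only in an ending like _2 or _b are one class to them, and where a whole thing is asked for, a point or a joint stands for the part that bears it (a point fixed in the world has none). Each returns a list of dicts, best first, with "confidence" (0 to 1); they miss things now and then, are a little off and sometimes report something else, mostly with a low value. They report only what shows in the picture. A call takes as long as a camera call. They do not tell look-alikes from the thing itself.
- finder.boxes_of(camera, name): "point" ([x, y, z] in m, in world coordinates, good to about 4 mm: the middle of the surface that is visible of it).
- finder.masks_of(camera, name): "region" (384x512 bool, what is visible of it).
The state is a dict: "time": time; "joint_positions": joint angles; "dq": joint speeds; "effort": joint torques, N m; "eef_pos": TCP position; "eef_rot": TCP orientation; "force": force on the tool from outside, world axes, zero at the start; "wrist_torque": the same for the moment, N m; "width": opening from 0.0 (shut) to 1.0 (fully open); "gripper_force": force on a finger pad.
Only numpy, scipy, OpenCV 4.12 (cv2) and the standard library are available. Lean on these libraries where they do the work, as an engineer would, in place of code of your own. Each camera call takes 0.05 s, during which the arm holds its last target. There are 200 camera calls.

## Working session

There is one attempt and no reset: what is moved stays moved. The work goes in short steps, Python scripts to look and compute and a tool call to move; the robot and the scene stay as the last step left them, time stands still between calls to the robot, and variables do not carry over. Pictures are saved under pics/ and viewed, at most 10 in all, crops included, and the job is handed in when it is done.

Besides the shell and the picture viewer there is one more tool, called after "Emit:" as a command line: name --argument value ..., lists and objects as JSON in quotes. jog_arm: Moves the arm, as the interface text tells. Its arguments: {"type":"object","properties":{"commands":{"type":"string"}},"required":["commands"]}

```bash
mkdir -p pics; python3 - <<'E'
from bench import ctrl, optics, finder
import cv2, numpy as np
s=ctrl.get_state(); print({k:np.round(v,3).tolist() for k,v in s.items()})
for c in ["scene","top"]:
    im=optics.snapshot(c); cv2.imwrite(f"pics/{c}0.png",im[:,:,::-1])
    k=optics.get_calibration(c); print(c,{a:np.round(v,4).tolist() for a,v in k.items()})
    for n in ["mouth","cap_center","lever_bar","lever","lever_hinge","coaster_a","jar","pick_holder"]:
        try: print(n,[(np.round(d["point"],3).tolist(),round(d["confidence"],2)) for d in finder.boxes_of(c,n)[:4]])
        except Exception as e: print(n,e)
print(optics.get_calibration("wrist"))
E
```

```text
{'time': 0.0, 'joint_positions': [1.17, 0.435, 0.025, 1.574, -0.012, 1.134, -0.075], 'dq': [-0.001, -0.001, 0.001, -0.001, 0.002, 0.001, -0.002], 'effort': [-0.0, -66.785, 0.985, -31.446, -0.061, 0.043, 0.0], 'eef_pos': [0.183, -0.597, 0.226], 'eef_rot': [-0.001, 0.989, 0.148, -0.0], 'force': [0.884, 0.199, 0.824], 'wrist_torque': [0.01, 0.016, -0.001], 'gripper_force': 0.0, 'width': 0.998}
scene {'mtx': [[461.3161, 0.0, 250.678], [0.0, 461.3161, 194.9815], [0.0, 0.0, 1.0]], 'eye': [1.3275, 0.3167, 0.9374], 'attitude': [-0.1963, 0.498, 0.7843, -0.3135]}
mouth [([0.655, 0.098, 0.081], 0.65)]
cap_center [([0.588, -0.161, 0.028], 0.92), ([0.611, -0.282, 0.031], 0.91), ([0.729, -0.342, 0.032], 0.9), ([0.626, -0.395, 0.024], 0.65)]
lever_bar [([0.592, 0.172, 0.112], 0.83)]
lever [([0.595, 0.165, 0.111], 0.61)]
lever_hinge [([0.659, 0.101, 0.076], 0.81)]
coaster_a [([0.627, -0.27, 0.004], 0.85), ([0.453, -0.282, 0.01], 0.64)]
jar [([0.701, 0.352, 0.09], 0.97), ([0.658, 0.106, 0.077], 0.51)]
pick_holder [([0.814, -0.078, 0.056], 0.91)]
top {'mtx': [[352.3684, 0.0, 252.327], [0.0, 352.3684, 
[... 444 characters left out ...]
[0.635, 0.079, 0.092], 0.9)]
coaster_a [([0.454, -0.284, 0.004], 0.92), ([0.611, -0.269, 0.004], 0.78)]
jar [([0.678, 0.338, 0.107], 0.6)]
pick_holder [([0.795, -0.085, 0.068], 0.74)]
{'mtx': array([[274.99981021,   0.        , 257.67530143],
       [  0.        , 274.99981021, 191.25065845],
       [  0.        ,   0.        ,   1.        ]]), 'hand_eye': array([[-9.12826125e-05, -9.67603632e-01, -2.52474161e-01,
         6.77712865e-02],
       [ 9.99999995e-01, -8.07617741e-05, -5.20339427e-05,
        -6.68360235e-05],
       [ 2.99579708e-05, -2.52474165e-01,  9.67603635e-01,
        -1.57754516e-01],
       [ 0.00000000e+00,  0.00000000e+00,  0.00000000e+00,
         1.00000000e+00]])}
```

View pics/scene0.png

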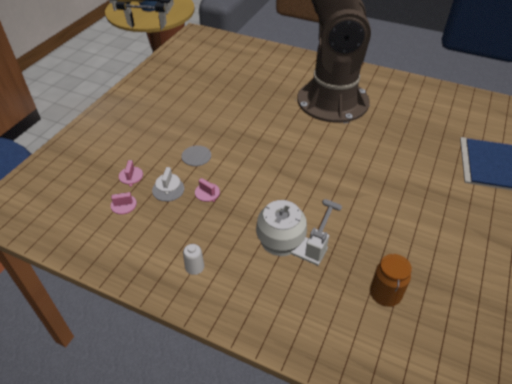

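View pics/top0.png

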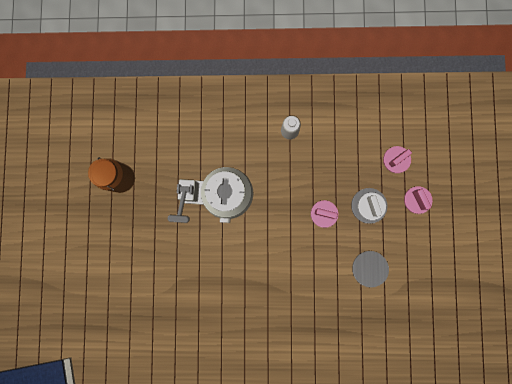

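The scene view shows the humidifier at (282,225), the lever bar at (330,205) and the white cap on its coaster at (168,185), with pink look-alikes around the cap. The top view shows the mouth at about (225,191), the bar at (178,218), the white cap at (372,206) with its fin tilted, and the empty coaster at (370,269). I'll move over the cap first for a wrist look.

Emit:
jog_arm --commands "4.5 -1.9 -1.3 0 0 0 -1;4.5 -1.9 -1.3 0 0 0 -1;4.5 -1.9 -1.3 0 0 0 -1;4.5 -1.9 -1.3 0 0 0 -1;4.5 -1.9 -1.3 0 0 0 -1;4.5 -1.9 -1.3 0 0 0 -1;4.5 -1.9 -1.3 0 0 0 -1;4.5 -1.9 -1.3 0 0 0 -1;4.5 -1.9 -1.3 0 0 0 -1;4.5 -1.9 -1.3 0 0 0 -1"

```text
time: 2.15
eef_pos: [0.5589, -0.2828, 0.3573]
eef_rot: [0.0, 0.989, 0.148, 0.0]
force: [0.6, -0.7, 0.4]
width: 0.007
gripper_force: 0.0
```

```bash
cat >h.py <<'E'
from bench import ctrl, optics, finder
import cv2, numpy as np
from scipy.spatial.transform import Rotation as R
def st():
    s=ctrl.get_state(); q=np.array(s["eef_rot"]); r=R.from_quat(q[[1,2,3,0]]).as_matrix()
    return s,np.array(s["eef_pos"]),r
def cam(c):
    k=optics.get_calibration(c)
    if c=="wrist":
        s,p,r=st(); H=k["hand_eye"]; return k["mtx"],r@H[:3,:3],p+r@H[:3,3]
    q=np.array(k["attitude"]); return k["mtx"],R.from_quat(q[[1,2,3,0]]).as_matrix(),np.array(k["eye"])
def ray(C,uv,z):
    K,Rr,e=C; uv=np.atleast_2d(uv).astype(float)
    d=np.c_[(uv-K[:2,2])/[K[0,0],K[1,1]],np.ones(len(uv))]@Rr.T
    return e+d*((z-e[2])/d[:,2])[:,None]
def proj(C,P):
    K,Rr,e=C; v=(np.atleast_2d(P)-e)@Rr@K.T; return v[:,:2]/v[:,2:]
def rep():
    s,p,r=st(); print("t",round(s["time"],2),"tcp",p.round(4),"yaw",round(np.degrees(np.arctan2(r[1,0],r[0,0])),2),"tilt",(r[:,2]).round(3),"F",np.round(s["force"],1),"T",np.round(s["wrist_torque"],2),"w",round(s["width"],3),"gf",s["gripper_force"],"q",np.round(s["joint_positions"],2))
def togo(P):
    s,p,r=st(); print("shift cm",(r.T@(np.array(P)-p)*100).round(2))
E
python3 - <<'E'
from h import *
rep(); C=cam("wrist"); im=optics.snapshot("wrist"); cv2.imwrite("pics/w1.png",im[:,:,::-1])
for n in ["cap_center","coaster_a"]:
    for d in finder.boxes_of("wrist",n): print(n,np.round(d["point"],4),round(d["confidence"],2),proj(C,d["point"]).round(0))
E
```

```text
t 2.15 tcp [ 0.5589 -0.2828  0.3573] yaw 17.04 tilt [ 0. -0. -1.] F [ 0.6 -0.7  0.4] T [-0.08  0.04  0.01] w 0.007 gf 0.0 q [ 0.47  0.38 -0.14  1.34  0.05  1.42 -0.93]
cap_center [ 0.6206 -0.3947  0.0263] 0.79 [[329. 144.]]
cap_center [ 0.6005 -0.2834  0.0275] 0.74 [[265. 136.]]
cap_center [ 0.7175 -0.3494  0.0214] 0.6 [[323.  80.]]
cap_center [ 0.591  -0.1741  0.0263] 0.58 [[203. 123.]]
cap_center [0.6363 0.0427 0.0866] 0.35 [[54. 45.]]
coaster_a [ 0.4629 -0.2799  0.0042] 0.89 [[242. 204.]]
coaster_a [ 0.6204 -0.2888  0.008 ] 0.61 [[271. 126.]]
```

View pics/w1.png

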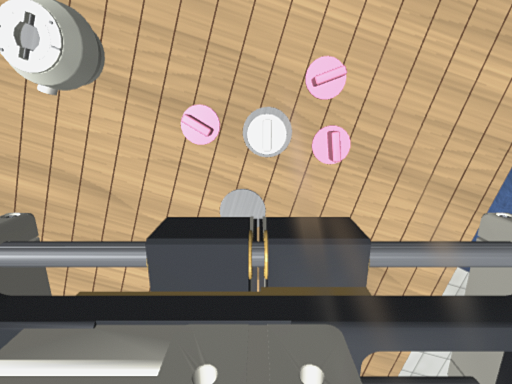

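The wrist view shows the white cap on its coaster at (267,132) with its fin almost along the image vertical, which is tool x. The humidifier is at the upper left, at (28,38). Next I'll hover past the humidifier and turn the wrist to the side that leaves joint 7 room for the twist.

Emit:
jog_arm --commands "3 -4.2 0.3 0 0 0 -1;3 -4.2 0.3 0 0 0 -1;3 -4.2 0.3 0 0 0 -1;3 -4.2 0.3 0 0 0 -1;3 -4.2 0.3 0 0 0 -1;3 -4.2 0.3 0 0 0 -1;3 -4.2 0.3 0 0 0 -1;3 -4.2 0.3 0 0 0 -1;0 0 0 0 0 -0.187 -1;0 0 0 0 0 -0.187 -1"

```text
time: 3.55
eef_pos: [0.6887, 0.1071, 0.332]
eef_rot: [0.0, 0.943, 0.332, -0.001]
force: [0.1, -0.5, 0.1]
width: 0.005
gripper_force: 0.0
```

Emit:
jog_arm --commands "0 0 0 0 0 -0.187 -1;0 0 0 0 0 -0.187 -1;0 0 0 0 0 -0.187 -1;0 0 0 0 0 -0.187 -1;0 0 0 0 0 -0.187 -1;0 0 0 0 0 -0.187 -1;0 0 0 0 0 -0.187 -1;0 0 0 0 0 -0.187 -1;0 0 0 0 0 -0.187 -1;0 0 0 0 0 -0.187 -1"

```text
time: 4.8
eef_pos: [0.6887, 0.1058, 0.3323]
eef_rot: [0.0, 0.293, 0.956, -0.001]
force: [-0.4, -0.0, -0.2]
width: 0.006
gripper_force: 0.0
```

Emit:
jog_arm --commands "0 0 0 0 0 -0.187 -1;0 0 0 0 0 -0.187 -1;0 0 0 0 0 0 -1;0 0 0 0 0 0 -1"

```text
time: 5.3
eef_pos: [0.6887, 0.1069, 0.3325]
eef_rot: [-0.0, 0.115, 0.993, -0.0]
force: [0.1, 0.5, -1.0]
width: 0.004
gripper_force: 0.0
```

```bash
python3 - <<'E'
from h import *
rep(); C=cam("wrist"); np.savez("c2.npz",*C); im=optics.snapshot("wrist"); cv2.imwrite("pics/w2.png",im[:,:,::-1])
cv2.imwrite("pics/w2b.png",cv2.resize(im[60:330,60:450,::-1],None,fx=2,fy=2,interpolation=cv2.INTER_CUBIC))
for n in ["mouth","lever_bar","lever_hinge"]:
    for d in finder.boxes_of("wrist",n): print(n,np.round(d["point"],4),round(d["confidence"],2),proj(C,d["point"]).round(0))
E
```

```text
t 5.3 tcp [0.6887 0.1069 0.3325] yaw 166.77 tilt [-0.    -0.001 -1.   ] F [ 0.1  0.5 -1. ] T [ 0.06 -0.13 -0.  ] w 0.004 gf 0.0 q [ 0.18  0.62 -0.79  1.15  0.43  1.53  0.81]
mouth [0.6277 0.0936 0.0963] 0.57 [[238. 128.]]
lever_bar [0.5805 0.1689 0.1211] 0.59 [[286.  77.]]
lever_hinge [0.6306 0.0912 0.0929] 0.67 [[237. 130.]]
```

View pics/w2b.png

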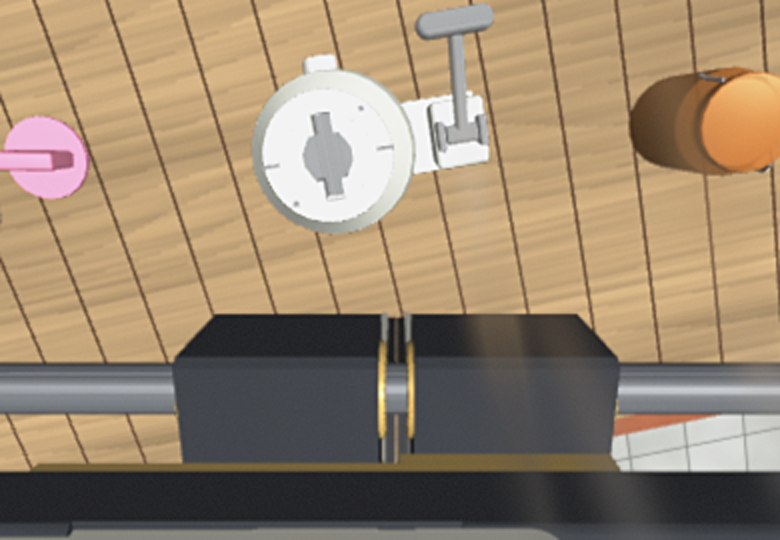

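The crop shows the mouth centre at crop (328,156) with slots running from (320,113) to (335,198). The studs are at (360,107) and (296,204), and the ridges at (385,147) and (272,166). The lever bar is at (455,22) and the hinge at about (461,135).

```bash
cat >m.py <<'E'
from h import *
C=[np.load("c2.npz")[f"arr_{i}"] for i in range(3)]
px=lambda p:np.array(p)/2-0.25+[60,60]
w=lambda p,z:ray(C,px(p),z)[0]
A=lambda a,b:np.degrees(np.arctan2(*(b-a)[[1,0]]))
for n,a,b,off in [("slot",(335,198),(320,113),0),("stud",(296,204),(360,107),-45),("ridge",(272,166),(385,147),-90)]:
    p,q=w(a,.1),w(b,.1); print(n,((p+q)/2).round(4),"ang",round(A(p,q)-off,1),"len",np.linalg.norm(q-p).round(4))
print("bar",w((455,22),.118).round(4),"ends",w((422,29),.116),w((489,14),.116))
E
python3 - <<'E'
from m import *
mask=None
# dark hole centroid, top camera
T=cam("top"); print("top mouth from px",ray(T,[(224,191.5)],.1).round(4),"bar",ray(T,[(178,218)],.118).round(4))
m=w((328,155.7),.1)
for a in (165,168,171):
    x=np.array([np.cos(np.radians(a)),np.sin(np.radians(a))]) # mouth -x
    y=np.array([x[1],-x[0]])
    print(a,"bar pred",(m[:2]+.097*y+.070*x).round(4),"stop",(m[:2]+.097*y+.080*x).round(4))
togo([.58,.17,.15])
E
```

```text
slot [0.6363 0.0703 0.1   ] ang 175.2 len 0.059
stud [0.6364 0.07   0.1   ] ang 176.7 len 0.0814
ridge [0.6365 0.0707 0.1   ] ang 176.1 len 0.0804
bar [0.5738 0.1721 0.118 ] ends [0.57281922 0.15116908 0.116     ] [0.57390419 0.19408956 0.116     ]
top mouth from px [[0.6354 0.0712 0.1   ]] bar [[0.5747 0.1722 0.118 ]]
165 bar pred [0.5934 0.1825] stop [0.5838 0.1851]
168 bar pred [0.5876 0.1801] stop [0.5779 0.1822]
171 bar pred [0.582  0.1774] stop [0.5721 0.179 ]
shift cm [12.    3.63 18.27]
```

Emit:
jog_arm --commands "4.4 1.2 0 0 0 0 -1;4.4 1.2 0 0 0 0 -1;4.4 1.2 0 0 0 0 -1;0 0 4.8 0 0 0 -1;0 0 4.8 0 0 0 -1;0 0 4.8 0 0 0 -1;0 0 4.8 0 0 0 -1;0 0 0 0 0 0 -1;0 0 0 0 0 0 -1"

```text
time: 6.62
eef_pos: [0.569, 0.1732, 0.1426]
eef_rot: [0.001, 0.113, 0.994, 0.001]
force: [-0.3, -0.3, 0.8]
width: 0.002
gripper_force: 0.0
```

Emit:
jog_arm --commands "0 0 1 0 0 0 -1;0 0 1 0 0 0 -1;0 0 1 0 0 0 -1;0 0 1 0 0 0 -1;0 0 1 0 0 0 -1;0 0 0 0 0 0 -1;0 0 0 0 0 0 -1"

```text
time: 7.5
eef_pos: [0.568, 0.1725, 0.0908]
eef_rot: [-0.0, 0.113, 0.994, -0.0]
force: [-4.3, -0.3, 4.7]
width: 0.005
gripper_force: 2.2
```

Emit:
jog_arm --commands "0 0 0.6 0 0 0 -1;0 0 0.6 0 0 0 -1;0 0 0.3 0 0 0 -1;0 0 0 0 0 0 -1;0 0 0 0 0 0 -1"

```text
time: 8.12
eef_pos: [0.5683, 0.1727, 0.0772]
eef_rot: [0.001, 0.113, 0.994, -0.0]
force: [-6.8, -1.1, 16.8]
width: 0.002
gripper_force: 8.4
```

Emit:
jog_arm --commands "0 0 0.2 0 0 0 -1;0 0 0 0 0 0 -1;0 0 0 0 0 0 -1"

```text
time: 8.5
eef_pos: [0.5684, 0.1728, 0.0762]
eef_rot: [0.001, 0.113, 0.994, -0.0]
force: [-10.9, -3.3, 28.6]
width: 0.005
gripper_force: 14.2
```

```bash
python3 - <<'E'
from h import *
rep(); im=optics.snapshot("scene"); cv2.imwrite("pics/s1.png",cv2.resize(im[150:300,220:420,::-1],None,fx=3,fy=3))
E
```

```text
t 8.5 tcp [0.5684 0.1728 0.0762] yaw 167.06 tilt [ 0.002 -0.    -1.   ] F [-10.9  -3.3  28.6] T [-0.75  2.35  0.07] w 0.005 gf 14.150907173752785 q [ 0.11  0.67 -0.75  1.77  0.55  0.93  0.47]
```

View pics/s1.png

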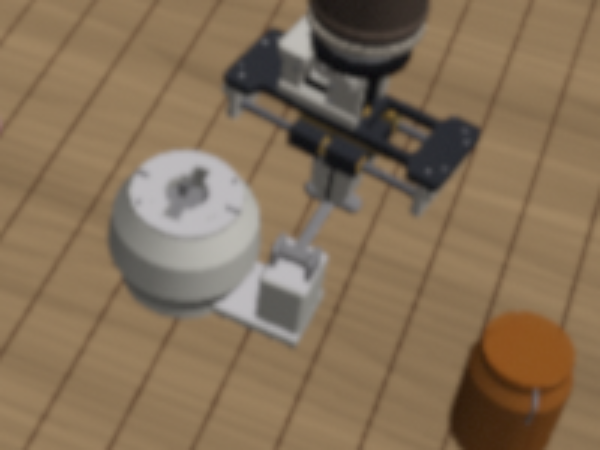

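The lever is at its stop: the tip is at 0.0762 m and force rises steeply there. I'll release it upward and check that it springs back.

Emit:
jog_arm --commands "0 0 -1 0 0 0 -1;0 0 -2 0 0 0 -1;0 0 -3 0 0 0 -1;0 0 -4.2 0 0 0 -1;0 0 -4.2 0 0 0 -1;0 0 -4.2 0 0 0 -1;0 0 0 0 0 0 -1"

```text
time: 9.43
eef_pos: [0.5698, 0.1733, 0.2639]
eef_rot: [0.003, 0.113, 0.994, 0.001]
force: [0.6, 1.3, -1.4]
width: 0.007
gripper_force: 0.0
```

Emit:
jog_arm --commands "-2.4 -4.9 0 0 0 0 1;-2.4 -4.9 0 0 0 0 1;-2.4 -4.9 0 0 0 0 1;-2.4 -4.9 0 0 0 0 1;-2.4 -4.9 0 0 0 0 1;-2.4 -4.9 0 0 0 0 1;-2.4 -4.9 0 0 0 0 1;-2.4 -4.9 0 0 0 0 1;0 0 0 0 0 -0.187 1;0 0 0 0 0 -0.187 1"

```text
time: 10.68
eef_pos: [0.667, -0.254, 0.2586]
eef_rot: [-0.001, -0.076, 0.997, 0.0]
force: [-0.2, -0.1, -0.5]
width: 0.993
gripper_force: 0.0
```

Emit:
jog_arm --commands "0 0 0 0 0 -0.187 1;0 0 0 0 0 -0.06 1;0 0 0 0 0 0 1;0 0 0 0 0 0 1"

```text
time: 11.18
eef_pos: [0.6673, -0.2529, 0.2594]
eef_rot: [-0.0, -0.195, 0.981, -0.0]
force: [0.4, 0.6, -0.8]
width: 0.998
gripper_force: 0.0
```

```bash
python3 - <<'E'
from h import *
rep(); C=cam("wrist"); np.savez("c3.npz",*C); im=optics.snapshot("wrist")
cv2.imwrite("pics/w3b.png",cv2.resize(im[40:240,110:370,::-1],None,fx=3,fy=3,interpolation=cv2.INTER_CUBIC))
for d in finder.boxes_of("wrist","cap_center"): print(np.round(d["point"],4),round(d["confidence"],2),proj(C,d["point"]).round(0))
im=optics.snapshot("top")
for d in finder.boxes_of("top","lever_bar"): print("bar",np.round(d["point"],4),round(d["confidence"],2))
cv2.imwrite("pics/t1.png",cv2.resize(im[150:240,140:270,::-1],None,fx=4,fy=4))
E
```

```text
t 11.18 tcp [ 0.6673 -0.2529  0.2594] yaw -157.46 tilt [-0. -0. -1.] F [ 0.4  0.6 -0.8] T [ 0.14 -0.12 -0.01] w 0.998 gf 0.0 q [ 0.74  0.72 -0.89  1.22  0.54  1.44  1.88]
[ 0.718  -0.3495  0.0211] 0.85 [[183. 174.]]
[ 0.6181 -0.3944  0.0243] 0.7 [[175.  95.]]
[ 0.5986 -0.2822  0.0294] 0.67 [[257. 114.]]
[ 0.5895 -0.1728  0.0244] 0.62 [[331. 139.]]
```

View pics/w3b.png

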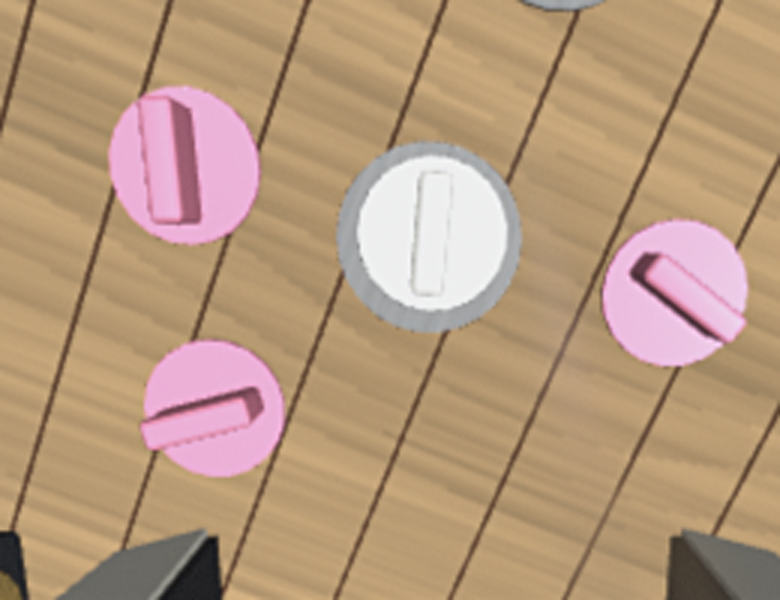

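The crop shows the white cap's fin running from (436,172) to (428,295), centred at (432,233). The three pink look-alikes are well clear of it.

```bash
python3 - <<'E'
from h import *
C=[np.load("c3.npz")[f"arr_{i}"] for i in range(3)]
p=lambda a:np.array(a)/3-.33+[110,40]
a,b=ray(C,[p((436,172)),p((428,295))],.064); c=(a+b)/2; d=a-b
print(c,np.degrees(np.arctan2(d[1],d[0])),np.linalg.norm(d))
e=ray(C,[p((430,236))],.005); f=ray(C,[p((358,232)),p((508,234))],.03);print("coaster",e,"flange",f.mean(0),np.linalg.norm(f[0]-f[1]))
togo([c[0],c[1],.10])
E
```

```text
[ 0.60499035 -0.28407341  0.064     ] -161.52672878183782 0.049271868169694845
coaster [[ 0.60596259 -0.28557934  0.005     ]] flange [ 0.6041555  -0.28439743  0.03      ] 0.06799612640860705
shift cm [ 6.97 -0.5  15.97]
```

View pics/t1.png

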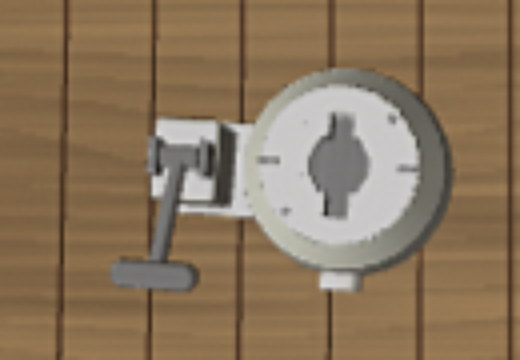

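The lever is back up: its bar appears at the same pixel as before, about (179,219) in full-image coordinates. Now I'll grasp the cap.

Emit:
jog_arm --commands "3.5 -0.2 4 0 0 0 0;3.5 -0.3 4 0 0 0 0;0 0 4 0 0 0.07 0;0 0 4 0 0 0 0;0 0 2 0 0 0 0;0 0 2 0 0 0 0;0 0 1.5 0 0 0 0;0 0 1 0 0 0 0;0 0 0 0 0 0 0;0 0 0 0 0 0 0"

```text
time: 12.62
eef_pos: [0.6053, -0.2842, 0.0355]
eef_rot: [0.0, -0.162, 0.987, -0.0]
force: [0.1, 1.2, 0.6]
width: 0.496
gripper_force: 0.0
```

```bash
python3 - <<'E'
from h import *
rep(); togo([.605,-.284,.035])
C=cam("wrist"); im=optics.snapshot("wrist"); cv2.imwrite("pics/w4.png",im[100:384,100:420,::-1])
E
```

```text
t 12.62 tcp [ 0.6053 -0.2842  0.0355] yaw -161.37 tilt [ 0.001 -0.    -1.   ] F [0.1 1.2 0.6] T [ 0.15 -0.14 -0.  ] w 0.496 gf 0.0 q [ 0.83  0.84 -0.79  1.59  0.68  1.    1.72]
shift cm [0.02 0.03 0.05]
```

Emit:
jog_arm --commands "0 0 0 0 0 0 -1;0 0 0 0 0 0 -1;0 0 0 0 0 0 -1;0 0 0 0 0 0 -1;0 0 0 0 0 0 -1;0 0 0 0 0 0 -1"

```text
time: 13.42
eef_pos: [0.6048, -0.2842, 0.0348]
eef_rot: [0.0, -0.162, 0.987, -0.0]
force: [0.4, -0.5, 1.1]
width: 0.153
gripper_force: 30.0
```

```bash
python3 - <<'E'
from h import *
rep()
E
```

```text
t 13.43 tcp [ 0.6048 -0.2842  0.0348] yaw -161.37 tilt [ 0. -0. -1.] F [ 0.4 -0.5  1.1] T [ 0.09 -0.05 -0.02] w 0.153 gf 29.992825090885162 q [ 0.83  0.84 -0.79  1.59  0.68  1.    1.72]
```

Emit:
jog_arm --commands "0 0 -1 0 0 0 -1;0 0 -3 0 0 0 -1;0 0 -4 0 0 0 -1;0 0 -4.5 0 0 0 -1;0 0 -4 0 0 0 -1;-2 4.7 0 0 0 0 -1;-2 4.7 0 0 0 0 -1;-2 4.7 0 0 0 0 -1;-2 4.7 0 0 0 0 -1;-2 4.7 0 0 0 0 -1"

```text
time: 14.68
eef_pos: [0.6244, -0.0279, 0.2004]
eef_rot: [0.0, -0.162, 0.987, -0.0]
force: [0.8, 0.1, -0.3]
width: 0.15
gripper_force: 30.0
```

Emit:
jog_arm --commands "-2 4.5 0 0 0 0 -1;-2.3 4.6 0 0 0 0 -1;0 0 0 0 0 0.187 -1;0 0 0 0 0 0.187 -1;0 0 0 0 0 0.02 -1;0 0 0 0 0 0 -1;0 0 0 0 0 0 -1"

```text
time: 15.55
eef_pos: [0.6361, 0.0702, 0.1998]
eef_rot: [-0.0, 0.033, 0.999, 0.0]
force: [-0.6, 0.4, -0.9]
width: 0.151
gripper_force: 30.0
```

```bash
python3 - <<'E'
from h import *
rep(); togo([.6363,.0703,.13])
C=cam("wrist"); np.savez("c5.npz",*C); im=optics.snapshot("wrist"); cv2.imwrite("pics/w5.png",cv2.resize(im[60:300,130:380,::-1],None,fx=2.5,fy=2.5,interpolation=cv2.INTER_CUBIC))
E
```

```text
t 15.55 tcp [0.6361 0.0702 0.1998] yaw 176.18 tilt [-0.  0. -1.] F [-0.6  0.4 -0.9] T [ 0.12 -0.11 -0.01] w 0.151 gf 29.992622137069702 q [ 0.31  0.61 -0.81  1.52  0.46  1.21  0.93]
shift cm [-0.02  0.01  6.98]
```

View pics/w5.png

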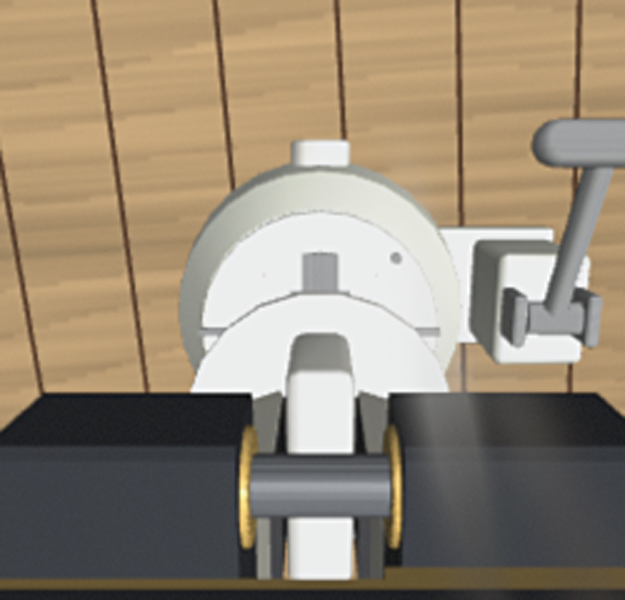

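The cap is held upright over the mouth. The slot's far end is at crop (320,253), the flange edge at (321,292), and both line up with the fin at (320,340).

```bash
python3 - <<'E'
from h import *
C=[np.load("c5.npz")[f"arr_{i}"] for i in range(3)]
s,t,r=st()
w=lambda p,z:(r.T@(ray(C,[np.array(p)/2.5-.3+[130,60]],z)[0]-t)).round(4)
print("slot end (want .030,0)",w((320,253),.1), "slot near corners",w((303,290),.1),w((337,290),.1),"slot far corners",w((303,254),.1),w((337,254),.1))
print("flange edge (want .034,0)",w((320,292),.195),"ridges (want 0,+-.04)",w((203,332),.1),w((438,332),.1),"stud",w((397,258),.1))
print("fin top end",w((321,338),.229))
E
```

```text
slot end (want .030,0) [0.0298 0.0001 0.0997] slot near corners [ 0.0157 -0.0064  0.0997] [0.0157 0.0066 0.0997] slot far corners [ 0.0295 -0.0063  0.0997] [0.0295 0.0065 0.0997]
flange edge (want .034,0) [0.0344 0.0001 0.0047] ridges (want 0,+-.04) [-0.0009 -0.0452  0.0997] [-0.0009  0.0459  0.0997] stud [0.028  0.0291 0.0997]
fin top end [ 0.0322  0.0003 -0.0293]
```

Emit:
jog_arm --commands "0 0 4 0 0 0 -1;0 0 2 0 0 0 -1;0 0 0.5 0 0 0 -1;0 0 0.5 0 0 0 -1;0 0 0.5 0 0 0 -1;0 0 0 0 0 0 -1"

```text
time: 16.35
eef_pos: [0.6362, 0.0704, 0.1249]
eef_rot: [0.0, 0.034, 0.999, -0.0]
force: [0.0, 0.7, -0.3]
width: 0.148
gripper_force: 30.0
```

Emit:
jog_arm --commands "0 0 0.4 0 0 0 -1;0 0 0.4 0 0 0 -1;0 0 0.4 0 0 0 -1;0 0 0 0 0 0 -1;0 0 0 0 0 0 -1"

```text
time: 16.98
eef_pos: [0.6362, 0.0705, 0.1128]
eef_rot: [0.0, 0.034, 0.999, 0.0]
force: [-0.3, 0.1, -0.9]
width: 0.153
gripper_force: 30.0
```

```bash
python3 - <<'E'
from h import *
rep(); togo([.6363,.0703,.11])
E
```

```text
t 16.98 tcp [0.6362 0.0705 0.1128] yaw 176.05 tilt [ 0.  0. -1.] F [-0.3  0.1 -0.9] T [ 0.13 -0.18  0.01] w 0.153 gf 29.99258279800415 q [ 0.28  0.69 -0.76  1.61  0.53  1.05  0.87]
shift cm [-0.01 -0.01  0.28]
```

No contact so far; I'll ease down onto the rim.

Emit:
jog_arm --commands "0 0 0.2 0 0 0 -1;0 0 0.1 0 0 0 -1;0 0 0 0 0 0 -1;0 0 0 0 0 0 -1"

```text
time: 17.48
eef_pos: [0.6362, 0.0704, 0.1097]
eef_rot: [0.0, 0.034, 0.999, -0.0]
force: [-0.1, -0.3, 0.1]
width: 0.154
gripper_force: 30.0
```

Emit:
jog_arm --commands "0 0 0.1 0 0 0 -1;0 0 0 0 0 0 -1;0 0 0 0 0 0 -1"

```text
time: 17.85
eef_pos: [0.6362, 0.0704, 0.1097]
eef_rot: [0.0, 0.034, 0.999, -0.0]
force: [-3.9, -1.4, 8.0]
width: 0.153
gripper_force: 30.0
```

The flange is on the rim: contact force 8 N at the expected height. Now the twist.

Emit:
jog_arm --commands "0 0 0 0 0 0.1 -1;0 0 0 0 0 0.1 -1;0 0 0 0 0 0.1 -1;0 0 0 0 0 0.1 -1;0 0 0 0 0 0.1 -1;0 0 0 0 0 0.1 -1;0 0 0 0 0 0.1 -1;0 0 0 0 0 0 -1;0 0 0 0 0 0 -1"

```text
time: 18.98
eef_pos: [0.6366, 0.0702, 0.1097]
eef_rot: [0.001, 0.375, 0.927, -0.0]
force: [-1.9, -1.0, 7.7]
width: 0.153
gripper_force: 30.0
```

```bash
python3 - <<'E'
from h import *
rep()
E
```

```text
t 18.98 tcp [0.6366 0.0702 0.1097] yaw 135.92 tilt [ 0.001 -0.001 -1.   ] F [-1.9 -1.   7.7] T [-0.34  0.42 -0.07] w 0.153 gf 29.992469251155853 q [ 0.19  0.64 -0.59  1.63  0.41  1.    0.26]
```

Emit:
jog_arm --commands "0 0 0 0 0 0.05 -1;0 0 0 0 0 0.05 -1;0 0 0 0 0 0 -1;0 0 0 0 0 0 -1;0 0 0 0 0 0 -1"

```text
time: 19.6
eef_pos: [0.6365, 0.0702, 0.1097]
eef_rot: [0.001, 0.421, 0.907, 0.0]
force: [-1.7, -1.2, 7.6]
width: 0.147
gripper_force: 30.0
```

```bash
python3 - <<'E'
from h import *
rep(); im=optics.snapshot("wrist"); cv2.imwrite("pics/w6.png",cv2.resize(im[60:300,130:380,::-1],None,fx=2.5,fy=2.5,interpolation=cv2.INTER_CUBIC))
E
```

```text
t 19.6 tcp [0.6365 0.0702 0.1097] yaw 130.19 tilt [ 0.001 -0.    -1.   ] F [-1.7 -1.2  7.6] T [-0.3   0.42 -0.07] w 0.147 gf 29.992438852787018 q [ 0.17  0.64 -0.57  1.63  0.39  0.99  0.18]
```

View pics/w6.png

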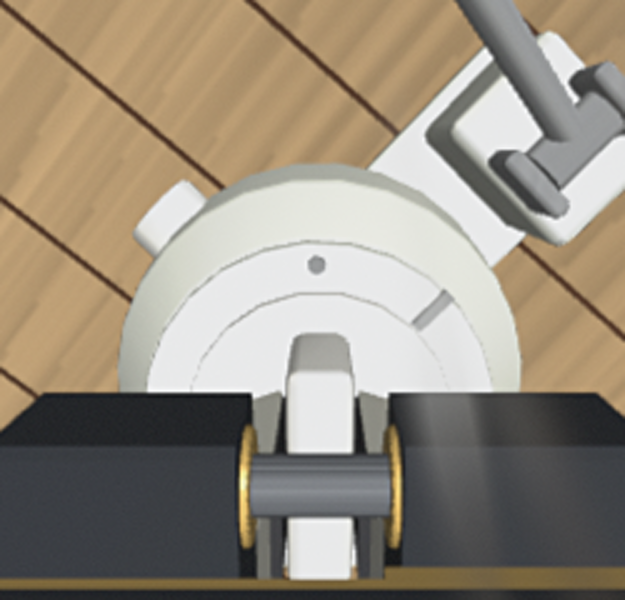

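The cap's flange is flush and the fin at (320,340) points at the stud at (317,265), well short of the ridge at (433,310). I'll hand it in while still gripping.

```bash
python3 -c "
from bench import ctrl; print(ctrl.sign_off())"
```

```text
the job is handed in; nothing more can be done
None
```

I pressed the lever to its stop and it sprang back up. The cap is seated flush, turned about 46° clockwise to the studs and still gripped, and I handed the job in at 19.6 s; the sign-off gave no verdict.

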